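Set a slotted tool tube up between headstock and tailstock

TASK

Take the slotted tube from the wooden rest and set it down, without dropping it, in the two V-blocks of the grey bench, and let go of it. Then slide the tailstock up until the tube is fully home against the headstock with the tailstock's nose snug against its other end, and let go. Leave the other things on the table where they are.

Things in the scene. Friction and masses are not known exactly. Their poses are not given: they have to be found in the camera images.
- tube_center (a point): Centre (mid-length, on the axis) of the slotted tube, the workpiece: a plain round rusty-brown steel tube, 40 mm diameter, 160 mm long, with flat ends and a dark slot along one side, about 0.5 kg. It starts lying level in the wooden rest. Its y axis runs along the tube's length; x and z are across it. Both ends are alike: it may go in either way round, slot facing any way.
- tube: The same slotted tube; this origin lies on its skin, 20 mm from the axis at mid-length (use the centre point for grasping).
- rest: Wooden rest, 85 x 150 mm board 14 mm thick with two upright V-blocks 16 mm thick, 110 mm apart (V faces at 45 degrees, tops 61 mm high and 59 mm apart at the mouth), fixed to the table. Origin under its centre; y axis along the tube that lies in it, whose axis is 60 mm above the table. Fingers can pass either side of the tube between the two V-blocks.
- bench: Grey setting-up bench fixed to the table, 100 mm wide (x), 420 mm long (its y axis is the slide direction), base 16 mm thick, two steel rails on it up to 28 mm high. Origin under its centre. At the -y end stands the fixed headstock (110 mm high) with a round steel face, 52 mm diameter, at y = -150 mm. Two steel V-blocks, 16 mm thick, stand at y = -110 and -20 mm. The tailstock slides on the +y part.
- bench_home (a point): Centre of the slotted tube when it is fully home in the bench: on the common axis of headstock face, V-blocks and tailstock nose, 75 mm above the table, 80 mm from the headstock face, at bench x = 0, y = -70 mm. Axes as the bench: y along the slide, pointing from headstock to tailstock, z up. The V-blocks (45 degree faces, open above, mouths 59 mm wide, tops level with the axis) centre a tube set down in them; between them 74 mm is free for fingers, with only the rails below.
- tailstock (a joint): Travel of the tailstock along the bench in m: 0 is fully open (its nose face 260 mm from the headstock face), growing as it slides towards the headstock (bench -y); 0.100 when its nose touches the 160 mm tube pressed against the headstock; the bare end of travel is 0.115. It starts between 0 and 0.05. Slides with about 4 N of drag and stays where it is left; no lock. The tube slides easily in the V-blocks when pushed by the nose.
- tailstock_handle (a point): Centre of the tailstock's upright black round handle, 28 mm diameter, grip 60 mm tall (110 to 170 mm above the table, this point at 142 mm), standing free on top of the tailstock, 45 mm behind its nose face. The tailstock's body below is 102 mm high, its round nose is 48 mm diameter.
- sleeve: Bystander, loose: black plastic sleeve standing on end, 80 mm diameter, 85 mm tall. Origin at its underside. To be left where it is.
- brass_ring: Bystander, loose: brass ring lying flat, 76 mm diameter, 30 mm tall. Origin at its underside. To be left where it is.
- clevis: Bystander, loose: aluminium fork-ended fitting standing upright, 54 mm diameter, 88 mm tall. Origin at its underside. To be left where it is.
- flanged_sub: Bystander, loose: short rusty flanged tube standing on end, flange up, 62 mm diameter, 119 mm tall. Origin at its underside. To be left where it is.
- flask: Bystander, loose: steel drinking flask, 68 mm diameter, 150 mm tall. Origin at its underside. To be left where it is.
- wrench: Bystander, loose: steel wrench lying flat, 190 mm long. Origin at its underside. To be left where it is.
Mind the look-alikes: they are no part of the job. What is shaped like the tube but turquoise is not meant.

How it is judged:
On the way, in this order (a step that is already met when the one before it is completed fails the run):
1. the slotted tube lies in both V-blocks of the bench and has been let go (x of tube_center in the frame of bench_home between -0.005 and 0.005 m and z of tube_center in the frame of bench_home between -0.005 and 0.005 m and angle between the y axis of tube_center and the y axis of bench_home, either way round below 0.06 rad and y of tube_center in the frame of bench_home between -0.005 and 0.055 m and contact force between the fingers and tube below 0.1 N), for 0.2 s.
2. the tailstock has been slid up so that the tube is home against the headstock and the nose is against the tube (x of tube_center in the frame of bench_home between -0.005 and 0.005 m and z of tube_center in the frame of bench_home between -0.005 and 0.005 m and angle between the y axis of tube_center and the y axis of bench_home, either way round below 0.06 rad and y of tube_center in the frame of bench_home between -0.004 and 0.004 m and value of joint tailstock between 0.096 and 0.104 m), for 0.2 s.
At the end, for the whole second after the job is handed in: The tube lies at rest in both V-blocks (axis within 5 mm of the bench axis, within 0.06 rad of parallel), within 4 mm of fully home against the headstock, the tailstock within 4 mm of the position where its nose touches the tube pressed home (joint 0.096 to 0.104), and nothing is held (all of step 2 and contact force between the fingers and tube below 0.1 N and linear speed of tube below 0.01 m/s).
It fails at once if the tube is dropped (falls freely about 40 mm or more) (linear speed of tube above 0.9 m/s and contact force between the fingers and tube below 0.1 N).
It fails at once if one of the bystanders is shifted by more than 30 mm (distance of any of sleeve, brass_ring, clevis, flanged_sub, flask, wrench from where it was at the start of the episode above 0.03 m).
It also fails if it takes over 53 s, if anything falls off the work surface, if the arm or the gripper's body presses on something with over 40 N, if the wrist force passes 120 N, or if a joint passes its speed limit or range.

ROBOT

A 7-joint arm with a two-finger parallel gripper is mounted at the origin on the work surface. World frame = base frame: x ahead of the robot, y to its left, z up, the work surface at z = 0. Lengths are in m, angles in rad, forces in N, time in s.
With the tool pointing down it reaches from about 0.4 to 0.85 m from the base axis. Payload 4.5 kg.
Tool frame: the origin (TCP) lies midway between the tips of the shut fingers; the grasp point (between the pads) lies 19 mm behind it; z points along the fingers, y is the line along which they close (so a half turn about z gives the same grasp; the last joint's range is limited). The gripper opens to 88 mm and grips with 3 to 60 N. Pads are 18 mm wide; open, the fingers measure 123 mm over their backs; the gripper's body (75 mm by 187 mm) begins 45 mm behind the grasp point.
Start: joints at [-1.256, 0.689, -0.195, 1.565, 0.157, 0.902, -0.215], TCP at [0.173, 0.601, 0.217] pointing down, gripper open.
Joint ranges: [-3.01, 3.01], [-0.46, 2.08], [-1.47, 1.51], [0.13, 2.56], [-1, 4.14], [0.04, 2.09], [-2.66, 2.66]. Speed limits (rad/s): [2.57, 2.57, 3.14, 3.14, 3.14, 3.14, 3.14].

INTERFACE

Orientations are given as a unit quaternion [x, y, z, w].
In Python, from plant import r gives the robot as it stands.
- The arm moves only by the tool carry_out, never from a script. Its argument "plan" is a list of rows, each an object with "rot": the turn, a rotation vector about the tool's x, y, z in rad, a list of three; "xyz": the shift along the tool's x, y, z in m, a list of three; "grip": the closure in counts, from 0 (fully open) to 255 (shut). In form: [{"rot": [wx, wy, wz], "xyz": [dx, dy, dz], "grip": grip}, ...]. A call has 1 to 8 rows; each row is the pose to reach, as a shift and turn from the pose commanded when the call began, along the tool's axes at that moment; what a row does not reach only later rows make up. A row lasts 1/12 s, in which the tool goes at most 41.7 mm and 7.16 degrees, less where a joint would pass 70% of its speed; a pose out of reach is approached as far as the arm can. A call with a gripper value outside its range is refused whole. The fingers move at their own pace and stop on an object; "squeeze" is the grip in N (left out, the last holds). Time passes only in rows, so rows that repeat a pose let the fingers close. It gives the time, the measured TCP pose, the force, the opening and the grip force at its end, in the units of the state.
- r.get_state(): the state, without advancing time (a new reading comes with each control period).
- r.snapshot(name): name is "scene" or "side" or "wrist"; returns the picture (384x512x3 uint8, red, green, blue); there is no depth.
- r.camera_params(name): a dict with "fx", "fy", "cx", "cy" (pixels), "position" and "attitude" of the camera in the world; the wrist camera has in their place "hand_eye" (4x4, takes a point from camera to tool coordinates, whose origin is the TCP and whose axes are the flange's). Camera axes: x right, y down, z forward; pixel columns grow to the right and rows downward; lengths in m; the calibration is good to about 2 mm. The wrist camera is an equidistant fisheye: a pixel r from the principal point sees the ray r / f radians off the axis. A picture is of the moment at which its call begins: read the wrist's pose just before it. camera_params takes no time and is no camera call.
- r.finish_job(): hands the job in; it is judged then, once.
The state is a dict: "clock": time; "q": joint angles; "qd": joint speeds; "joint_torque": joint torques, N m; "tool_pos": TCP position; "eef_rot": TCP orientation; "contact_force": force on the tool from outside, world axes, zero at the start; "moment": the same for the moment, N m; "opening": opening from 0.0 (shut) to 1.0 (fully open); "finger_force": force on a finger pad.
Only numpy, scipy, OpenCV 4.12 (cv2) and the standard library are available. Lean on these libraries where they do the work, as an engineer would, in place of code of your own. Each camera call takes 0.05 s, during which the arm holds its last target. There are 200 camera calls.

## Working session

There is one attempt and no reset: what is moved stays moved. The work goes in short steps, Python scripts to look and compute and a tool call to move; the robot and the scene stay as the last step left them, time stands still between calls to the robot, and variables do not carry over. Pictures are saved under pics/ and viewed, at most 10 in all, crops included, and the job is handed in when it is done.

Besides the shell and the picture viewer there is one more tool, called after "Call:" by a JSON object that holds its "name" and its "arguments", one argument or row to a line. carry_out: Moves the arm, as the interface text tells. Its arguments: {"type":"object","properties":{"plan":{"type":"array"},"squeeze":{"type":"number"}},"required":["plan"]}

```bash
mkdir -p pics; ls; python3 - <<'E'
from plant import r
import cv2,json
s=r.get_state();print(s)
for n in ("scene","side","wrist"):
    print(n,r.camera_params(n)); cv2.imwrite(f"pics/{n}0.png",r.snapshot(n)[:,:,::-1])
E
```

```text
pics
{'clock': 0.0, 'q': array([-1.25620457,  0.69000117, -0.19453662,  1.56635722,  0.15728549,
        0.90246681, -0.2151196 ]), 'qd': array([-5.17051034e-04,  1.81403940e-03,  1.63795030e-03, -1.20932340e-05,
        8.95625741e-04,  5.00271544e-04, -1.46048927e-03]), 'joint_torque': array([ 2.92254099e-04, -5.27561617e+01, -1.26663845e+00, -1.53430617e+01,
       -5.26337977e-02,  6.39322287e-03,  1.54417630e-04]), 'tool_pos': array([0.17304384, 0.59986535, 0.21629639]), 'eef_rot': array([ 1.39897967e-01,  9.90165497e-01, -9.17330216e-04, -7.78311188e-05]), 'contact_force': array([-0.34427904,  0.10123743, -0.0406276 ]), 'moment': array([-0.01023003,  0.00185425, -0.02338543]), 'finger_force': 0.0, 'opening': 0.9993519271425637}
scene {'fx': 422.18119042325696, 'fy': 422.18119042325696, 'cx': 261.29832385582455, 'cy': 197.15598568104778, 'position': array([0.98588218, 0.63669551, 0.91879291]), 'attitude': array([ 0.33173035,  0.86447681, -0.35461953, -0.12992233])}
side {'fx': 359.74403480150846, 'fy': 359.74403480150846, 'cx': 259.2747085123608, 'cy': 185.761184740555, 'position': array([ 0.39191915, -0.75686024,  0.87091035]), 'attitude': array([ 0.91565119, -0.06576701,  0.01780772, -0.39615714])}
wrist {'fx': 297.3186396354542, 'fy': 297.3186396354542, 'cx': 253.28974740992007, 'cy': 190.95419233847267, 'hand_eye': array([[ 8.67559111e-04, -9.61639966e-01, -2.74313366e-01,
         7.03300553e-02],
       [ 9.99999604e-01,  7.80392964e-04,  4.26890258e-04,
         1.27102383e-04],
       [-1.96442513e-04, -2.74313628e-01,  9.61640263e-01,
        -1.67462533e-01],
       [ 0.00000000e+00,  0.00000000e+00,  0.00000000e+00,
         1.00000000e+00]])}
```

View pics/scene0.png

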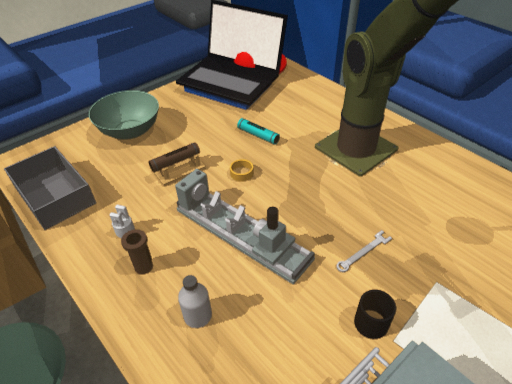

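View pics/side0.png

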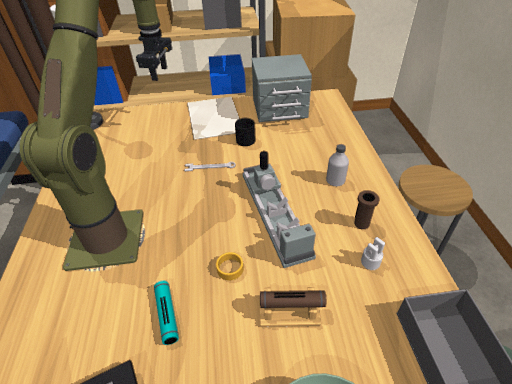

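View pics/wrist0.png

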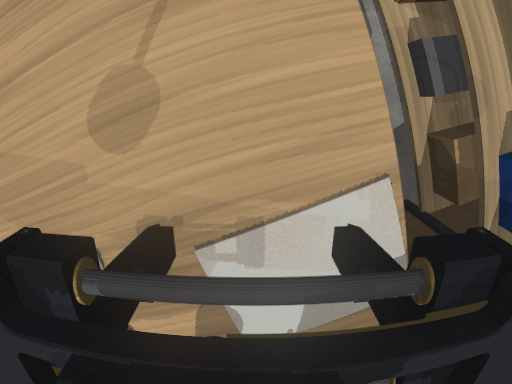

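The brown tube with the dark slot in the wooden rest is at scene (175,157) and side (293,299). The turquoise look-alike is at scene (258,131) and side (166,312). The flanged sub, at scene (138,250), is standing upright. The brown tube fits the description. I'll confirm it and pick exact points in enlarged crops.

```bash
python3 - <<'E'
import cv2
a=cv2.imread("pics/scene0.png")[138:282,142:322]; b=cv2.imread("pics/side0.png")[145:330,235:335]
def g(im,k,x0,y0,n):
    o=cv2.resize(im,None,fx=k,fy=k,interpolation=cv2.INTER_CUBIC)
    for u in range(-(-x0//20)*20,x0+im.shape[1],20):
        cv2.line(o,(int((u-x0+.5)*k),0),(int((u-x0+.5)*k),6),(0,0,255),1);cv2.putText(o,str(u),(int((u-x0)*k)-8,16),0,.35,(0,0,255),1)
    for v in range(-(-y0//20)*20,y0+im.shape[0],20):
        cv2.line(o,(0,int((v-y0+.5)*k)),(6,int((v-y0+.5)*k)),(0,0,255),1);cv2.putText(o,str(v),(8,int((v-y0)*k)+4),0,.35,(0,0,255),1)
    cv2.imwrite(n,o);print(o.shape)
g(a,4,142,138,"pics/cs.png"); g(b,3.2,235,145,"pics/cd.png")
E
```

```text
(576, 720, 3)
(592, 320, 3)
```

View pics/cs.png

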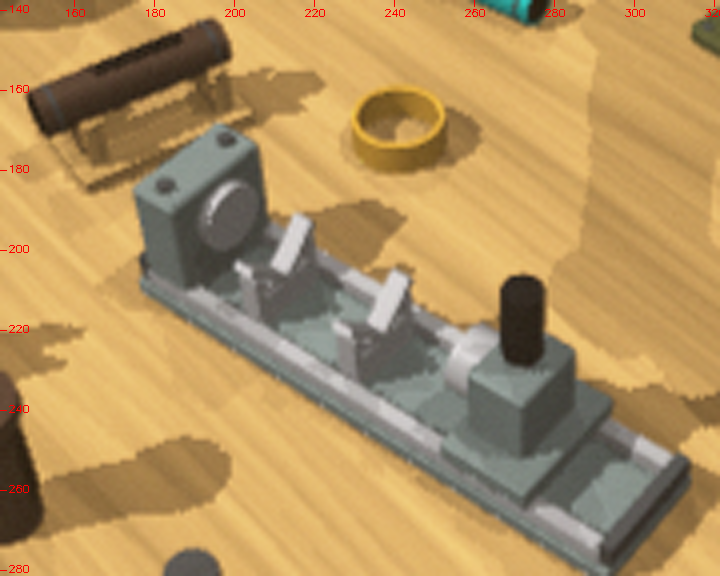

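View pics/cd.png

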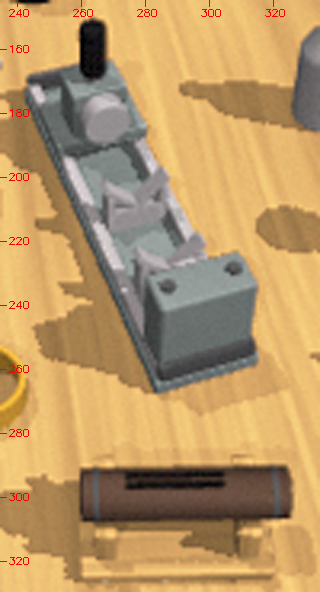

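The crops confirm it: a rusty-brown tube with a dark slot, lying in the wooden rest. Its axis ends are at about scene (151.5,167) and (197.5,148), and side (260,299) and (326,299). The bench's headstock is at scene (199,192), and the tailstock's black handle is at scene (272,218).

```bash
cat > h.py <<'E'
from plant import r
import numpy as np, cv2
from scipy.spatial.transform import Rotation as R
from scipy.optimize import least_squares
def proj(n,P):
    c=r.camera_params(n);p=R.from_quat(c['attitude']).inv().apply(np.atleast_2d(P)-c['position'])
    return np.c_[c['cx']+c['fx']*p[:,0]/p[:,2],c['cy']+c['fy']*p[:,1]/p[:,2]]
def wproj(P,s):
    c=r.camera_params('wrist');T=np.array(c['hand_eye'])
    p=R.from_quat(s['eef_rot']).inv().apply(np.atleast_2d(P)-s['tool_pos'])
    p=(p-T[:3,3])@T[:3,:3]
    rho=np.hypot(p[:,0],p[:,1]);th=np.arctan2(rho,p[:,2])
    return np.c_[c['cx']+c['fx']*th*p[:,0]/rho,c['cy']+c['fy']*th*p[:,1]/rho]
def frame(x,y,yaw,P): return R.from_euler('z',yaw).apply(np.atleast_2d(P))+[x,y,0]
E
python3 - <<'E'
from h import *
sc,sd=proj,proj
f=lambda v:np.r_[(proj('scene',[v[:3],v[3:]])-[[151.5,166.7],[197.5,148]]).ravel(),(proj('side',[v[:3],v[3:]])-[[326,299],[260.3,299]]).ravel()]
t=least_squares(f,[.5,-.3,.06,.4,-.3,.06]);a,b=t.x[:3],t.x[3:]
print('tube ends',a,b,'mid',(a+b)/2,'len',np.linalg.norm(a-b),'res',t.fun.round(1))
S=[((50,-210,0),178.3,209.3),((50,210,0),293.3,281.8),((-50,210,16),314.5,258),((0,-150,75),199.5,191.8),('h170',272.5,208.5),('h110',272.7,227.5)]
D=[((-50,-210,0),284.4,267.2),((50,-210,0),315.6,258.1),((-50,210,0),243.4,173.1),('n',267.8,181.9),('h170',264,152.8),('h110',264,167.5)]
def res(v):
    x,y,yaw,s=v;o=[]
    for n,L in(('scene',S),('side',D)):
        P=[(0,.11-s,.075) if k[0]=='n' else (0,.155-s,int(k[1:])/1e3) if k[0]=='h' else np.array(k)/1e3 for k,*_ in L]
        o.append((proj(n,frame(x,y,yaw,P))-[l[1:] for l in L]).ravel())
    return np.concatenate(o)
best=min((least_squares(res,[.5,0,w,.03],loss='soft_l1') for w in np.arange(-3,3,1)),key=lambda q:q.cost)
x,y,yaw,s=best.x;print('bench',best.x,'res',res(best.x).round(1))
print('home',frame(x,y,yaw,[0,-.07,.075]),'handle',frame(x,y,yaw,[0,.155-s,.142]))
E
```

```text
tube ends [ 0.59787625 -0.32629021  0.05710097] [ 0.43868865 -0.30314741  0.05757835] mid [ 0.51828245 -0.31471881  0.05733966] len 0.16086177278059774 res [-1.2  0.3 -0.7  0.3 -1.  -0.2 -0.6 -0.2]
bench [0.53225889 0.03084005 0.17698275 0.04854981] res [-1.9  1.7 -0.6  4.   0.4 -1.5  0.5  0.5 -0.   1.7 -0.4 -1.1 -1.6  0.5
 -0.4  0.2 -1.1  1.8  0.6  1.1 -0.3 -1.1 -0.1 -1.2]
home [[ 0.54458311 -0.03806651  0.075     ]] handle [[0.51351724 0.13562742 0.142     ]]
```

Triangulation checks out: the tube is 161 mm long (text 160) and its axis is 57 mm high (text 60). Moving now.

Call:
{"name": "carry_out", "arguments": {
  "plan": [
    {"rot": [0,0,0],"xyz": [-0.29,-0.13,-0.07],"grip": 0},
    {"rot": [0,0,0],"xyz": [-0.29,-0.13,-0.07],"grip": 0},
    {"rot": [0,0,0],"xyz": [-0.29,-0.13,-0.07],"grip": 0},
    {"rot": [0,0,0],"xyz": [-0.29,-0.13,-0.07],"grip": 0},
    {"rot": [0,0,0],"xyz": [-0.29,-0.13,-0.07],"grip": 0},
    {"rot": [0,0,0],"xyz": [-0.29,-0.13,-0.07],"grip": 0},
    {"rot": [0,0,0],"xyz": [-0.29,-0.13,-0.07],"grip": 0},
    {"rot": [0,0,0],"xyz": [-0.29,-0.13,-0.07],"grip": 0}
  ]
}}

```text
clock: 0.82
tool_pos: [0.4185, 0.3923, 0.2876]
eef_rot: [0.141, 0.99, -0.0, 0.001]
contact_force: [-0.2, 0.3, -0.7]
opening: 0.997
finger_force: 0.0
```

```bash
cat >> h.py <<'E'
def go(p,ang=None):
    """tool-frame shift and turn (deg about tool z) to bring TCP to p with closing line at world angle ang (deg)"""
    s=r.get_state();q=R.from_quat(s['eef_rot']);M=q.as_matrix()
    print('t',round(s['clock'],2),'q',s['q'].round(2),'tcp',s['tool_pos'].round(4),'tilt',(M[:2,2]*57.3).round(2))
    ca=np.degrees(np.arctan2(M[1,1],M[0,1]))
    print(' xyz',q.inv().apply(np.array(p)-s['tool_pos']).round(4), 'closing',round(ca,2))
    if ang is not None:
        d=(ca-ang+90)%180-90; print(' tool wz',round(np.radians(d),4),'other way',round(np.radians(d-np.sign(d)*180),3))
E
python3 -c "
from h import *
go([.53,.08,.30],81.7)"
```

```text
t 0.82 q [-0.7   0.54 -0.23  1.63  0.14  0.98  0.31] tcp [0.4185 0.3923 0.2876] tilt [ 0.06 -0.06]
 xyz [-0.1944 -0.2686 -0.0119] closing 73.76
 tool wz -0.1386 other way 3.003
```

Call:
{"name": "carry_out", "arguments": {
  "plan": [
    {"rot": [0,0,-0.07],"xyz": [-0.19,-0.265,-0.01],"grip": 0},
    {"rot": [0,0,-0.14],"xyz": [-0.19,-0.265,-0.01],"grip": 0},
    {"rot": [0,0,-0.14],"xyz": [-0.19,-0.265,-0.01],"grip": 0},
    {"rot": [0,0,-0.14],"xyz": [-0.19,-0.265,-0.01],"grip": 0},
    {"rot": [0,0,-0.14],"xyz": [-0.19,-0.265,-0.01],"grip": 0},
    {"rot": [0,0,-0.14],"xyz": [-0.19,-0.265,-0.01],"grip": 0},
    {"rot": [0,0,-0.14],"xyz": [-0.19,-0.265,-0.01],"grip": 0},
    {"rot": [0,0,-0.14],"xyz": [-0.19,-0.265,-0.01],"grip": 0}
  ]
}}

```text
clock: 1.48
tool_pos: [0.5254, 0.0843, 0.297]
eef_rot: [0.072, 0.997, -0.001, -0.0]
contact_force: [1.2, 0.8, 0.5]
opening: 0.998
finger_force: 0.0
```

```bash
python3 -c "
from h import *
go([.518,-.20,.28],81.7)
s=r.get_state();cv2.imwrite('pics/w1.png',cv2.resize(r.snapshot('wrist'),None,fx=1.5,fy=1.5,interpolation=cv2.INTER_CUBIC)[:,:,::-1])
np.save('w1.npy',np.r_[s['tool_pos'],s['eef_rot']])"
```

```text
t 1.48 q [-0.08  0.48 -0.27  1.73  0.15  0.95  1.03] tcp [0.5254 0.0843 0.297 ] tilt [-0.01 -0.07]
 xyz [-0.0332 -0.2824  0.0174] closing 81.8
 tool wz 0.0017 other way -3.14
```

View pics/w1.png

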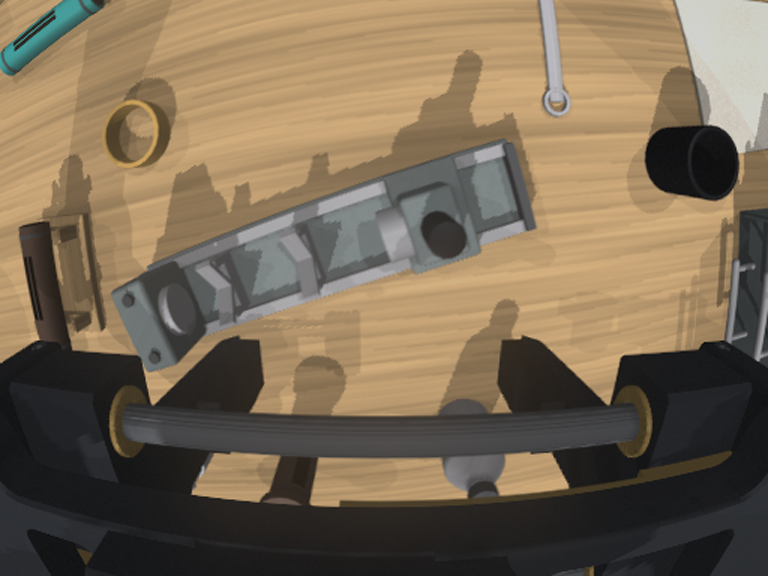

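The view shows the whole bench from above, with the headstock face at about (180,308), the V-blocks at about (220,285) and (300,265), and the tailstock handle at about (443,233). The tube is at far left, about (42,290), next to the rest. I'll add these points to the bench fit.

```bash
python3 - <<'E'
from h import *
w=np.load('w1.npy');s=dict(tool_pos=w[:3],eef_rot=w[3:])
v=[0.53225889,0.03084005,0.17698275,0.04854981]
x,y,yaw,t=v
P=dict(hdface=(0,-.15,.075),hftop=(0,-.15,.101),end_p=(.05,.21,.016),end_m=(-.05,.21,.016),htop=(0,.155-t,.17),hbot=(0,.155-t,.11),nose=(0,.11-t,.075),
 v1l=(-.0295,-.02,.075),v1r=(.0295,-.02,.075),v2l=(-.0295,-.11,.075),v2r=(.0295,-.11,.075),v2bot=(0,-.11,.047),v1bot=(0,-.02,.047))
for k,p in P.items(): print(k,(wproj(frame(x,y,yaw,p),s)[0]*1.5+.25).round(0))
for e in([.5979,-.3263,.0571],[.4387,-.3031,.0576]):print('tube',(wproj(e,s)[0]*1.5).round(0))
im=cv2.imread('pics/w1.png')[130:385,100:550]
for k,p in P.items():
    u=wproj(frame(x,y,yaw,p),s)[0]*1.5+.25-[100,130]
im=cv2.resize(im,None,fx=1.77,fy=1.77)
for k,p in P.items():
    u=((wproj(frame(x,y,yaw,p),s)[0]*1.5+.25-[100,130])*1.77).astype(int); cv2.drawMarker(im,u.tolist(),(0,0,255),0,9,1);cv2.putText(im,k,(u+[4,-3]).tolist(),0,.35,(255,0,255),1)
cv2.imwrite('pics/w1o.png',im)
E
```

```text
hdface [183. 307.]
hftop [172. 315.]
end_p [535. 231.]
end_m [510. 138.]
htop [453. 240.]
hbot [441. 227.]
nose [387. 237.]
v1l [291. 235.]
v1r [313. 295.]
v2l [205. 266.]
v2r [229. 322.]
v2bot [226. 287.]
v1bot [307. 259.]
tube [ 59. 352.]
tube [ 36. 222.]
```

View pics/w1o.png

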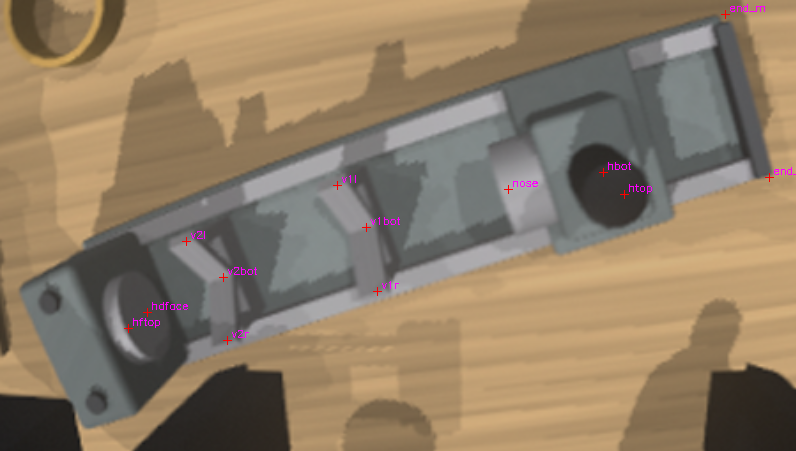

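Call:
{"name": "carry_out", "arguments": {
  "plan": [
    {"rot": [0,0,0],"xyz": [-0.03,-0.28,0.02],"grip": 0},
    {"rot": [0,0,0],"xyz": [-0.03,-0.28,0.02],"grip": 0},
    {"rot": [0,0,0],"xyz": [-0.03,-0.28,0.02],"grip": 0},
    {"rot": [0,0,0],"xyz": [-0.03,-0.28,0.02],"grip": 0},
    {"rot": [0,0,0],"xyz": [-0.03,-0.28,0.02],"grip": 0},
    {"rot": [0,0,0],"xyz": [-0.03,-0.28,0.02],"grip": 0},
    {"rot": [0,0,0],"xyz": [-0.03,-0.28,0.02],"grip": 0},
    {"rot": [0,0,0],"xyz": [-0.03,-0.28,0.02],"grip": 0}
  ]
}}

```text
clock: 2.2
tool_pos: [0.5131, -0.2026, 0.276]
eef_rot: [0.076, 0.997, -0.003, -0.001]
contact_force: [0.1, -0.8, 0.6]
opening: 0.998
finger_force: 0.0
```

The overlay matches the V-blocks, headstock face, handle and bench end to about 2 mm, so the bench fit stands. Next I'll refine the tube from here.

```bash
python3 - <<'E'
from h import *
s=r.get_state();im=r.snapshot('wrist')
sc=cv2.imread('pics/scene0.png')[:,:,::-1];sd=cv2.imread('pics/side0.png')[:,:,::-1]
a=np.linspace(0,2*np.pi,60)
def hull(v,pf):
    x,y,z,yaw=v;C=np.concatenate([np.c_[.02*np.cos(a),np.full(60,e),.02*np.sin(a)] for e in(-.08,.08)])
    return pf(R.from_euler('z',yaw).apply(C)+[x,y,z])
v0=[.5183,-.3147,.06,np.arctan2(.0231,-.1592)-np.pi/2]
views=[('wr',im,lambda P:wproj(P,s)),('sc',sc,lambda P:proj('scene',P)),('sd',sd,lambda P:proj('side',P))]
out=[]
for n,I,pf in views:
    h=cv2.convexHull(hull(v0,pf).astype(np.float32)); big=np.zeros(I.shape[:2],np.uint8);cv2.fillConvexPoly(big,np.round(h).astype(int),255)
    near=cv2.dilate(big,np.ones((15,15)))
    J=I.astype(int);m=((J.max(2)<110)&(near>0)).astype(np.uint8)
    m=cv2.morphologyEx(m,cv2.MORPH_OPEN,np.ones((3,3)))
    k,l,st,c=cv2.connectedComponentsWithStats(m);i=1+np.argmax(st[1:,4]);
    print(n,'pred rect',cv2.minAreaRect(h),'obs',cv2.minAreaRect(np.argwhere(l==i)[:,::-1].astype(np.float32)),st[i])
    o=I.copy();cv2.polylines(o,[np.round(h).astype(int)],1,(255,0,0),1);x,y,w,hh=cv2.boundingRect(h)
    x0=max(x-25,0);y0=max(y-25,0);k=min(400/(w+50),290/(hh+50)); o=cv2.resize(o[y0:y+hh+25,x0:x+w+25],None,fx=k,fy=k,interpolation=cv2.INTER_NEAREST)
    c=np.zeros((300,400,3),np.uint8);c[:min(300,o.shape[0]),:min(400,o.shape[1])]=o[:300,:400];out.append(c)
    mm=np.uint8(l==i)*255
out.append(np.zeros_like(out[0]))
cv2.imwrite('pics/t1.png',np.vstack([np.hstack(out[:2]),np.hstack(out[2:])])[:,:,::-1])
go([.5183,-.3147,.16],81.7)
E
```

```text
wr pred rect ((173.51344299316406, 179.38986206054688), (119.44344329833984, 30.07360076904297), 86.42277526855469) obs ((173.6326904296875, 182.50375366210938), (126.99340057373047, 36.31443786621094), 89.41537475585938) [ 155  119   38  128 3680]
sc pred rect ((173.6452178955078, 156.7607879638672), (13.169731140136719, 52.988380432128906), 68.02552032470703) obs ((173.88014221191406, 157.2049560546875), (13.260052680969238, 51.62156295776367), 67.89054870605469) [149 143  50  29 628]
sd pred rect ((293.01580810546875, 298.3377380371094), (17.04682731628418, 66.55826568603516), 89.89775085449219) obs ((292.39794921875, 299.2043151855469), (16.54944610595703, 65.11292266845703), 88.78113555908203) [ 260  291   66   18 1017]
t 2.25 q [ 0.44  0.52 -0.25  1.71  0.16  0.93  1.55] tcp [ 0.514  -0.198   0.2762] tilt [-0.1 -0.1]
 xyz [-0.0218 -0.1145  0.1164] closing 81.47
 tool wz -0.0041 other way 3.138
```

View pics/t1.png

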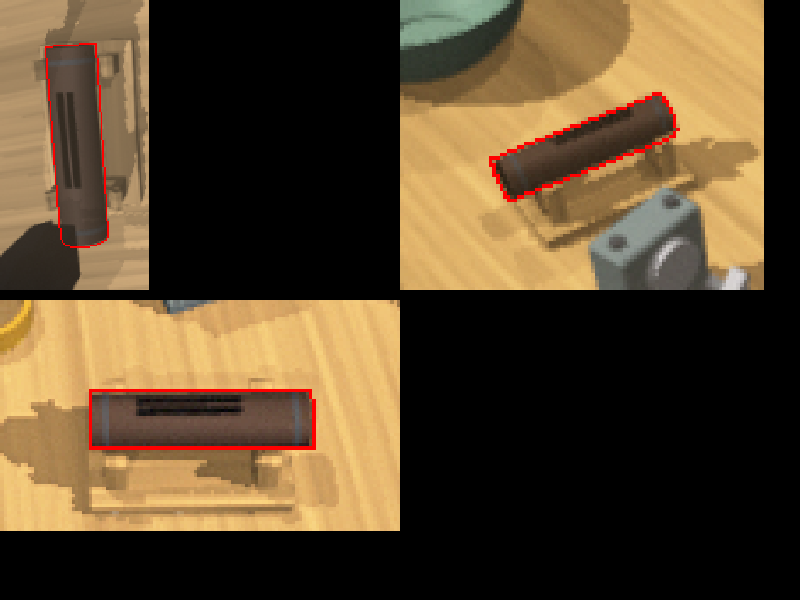

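All three views agree to within about 1 mm. Moving over the tube and then down.

Call:
{"name": "carry_out", "arguments": {
  "plan": [
    {"rot": [0,0,0],"xyz": [-0.022,-0.1145,0.03],"grip": 0},
    {"rot": [0,0,0],"xyz": [-0.022,-0.1145,0.05],"grip": 0},
    {"rot": [0,0,0],"xyz": [-0.022,-0.1145,0.08],"grip": 0},
    {"rot": [0,0,0],"xyz": [-0.022,-0.1145,0.12],"grip": 0},
    {"rot": [0,0,0],"xyz": [-0.022,-0.1145,0.15],"grip": 0},
    {"rot": [0,0,0],"xyz": [-0.022,-0.1145,0.17],"grip": 0},
    {"rot": [0,0,0],"xyz": [-0.022,-0.1145,0.17],"grip": 0},
    {"rot": [0,0,0],"xyz": [-0.022,-0.1145,0.17],"grip": 0}
  ]
}}

```text
clock: 2.92
tool_pos: [0.5211, -0.3078, 0.1064]
eef_rot: [0.069, 0.998, 0.001, -0.001]
contact_force: [0.9, -0.6, 0.7]
opening: 0.994
finger_force: 0.0
```

```bash
python3 -c "
from h import *
go([.5183,-.3147,.042],81.7)"
```

```text
t 2.92 q [ 0.57  0.81 -0.2   1.72  0.24  0.64  1.67] tcp [ 0.5211 -0.3078  0.1064] tilt [-0.11  0.14]
 xyz [ 0.0017 -0.0074  0.0644] closing 82.05
 tool wz 0.0061 other way -3.136
```

Call:
{"name": "carry_out", "arguments": {
  "plan": [
    {"rot": [0,0,0],"xyz": [0.001,-0.005,0.03],"grip": 0},
    {"rot": [0,0,0],"xyz": [0.001,-0.005,0.05],"grip": 0},
    {"rot": [0,0,0],"xyz": [0.001,-0.005,0.064],"grip": 0},
    {"rot": [0,0,0],"xyz": [0.001,-0.005,0.064],"grip": 0},
    {"rot": [0,0,0],"xyz": [0.001,-0.005,0.064],"grip": 0}
  ]
}}

```text
clock: 3.33
tool_pos: [0.5211, -0.3143, 0.045]
eef_rot: [0.07, 0.998, -0.0, 0.001]
contact_force: [0.5, -0.4, 0.4]
opening: 0.997
finger_force: 0.0
```

```bash
python3 -c "
from h import *
go([.5183,-.3147,.041],81.7)"
```

```text
t 3.33 q [ 0.56  0.9  -0.17  1.74  0.27  0.52  1.65] tcp [ 0.5211 -0.3143  0.045 ] tilt [ 0.15 -0.04]
 xyz [ 0.0027 -0.0008  0.004 ] closing 82.0
 tool wz 0.0052 other way -3.136
```

Aligned. Closing on the tube.

Call:
{"name": "carry_out", "arguments": {
  "plan": [
    {"rot": [0,0,0],"xyz": [0.003,-0.001,0.004],"grip": 0},
    {"rot": [0,0,0],"xyz": [0.003,-0.001,0.004],"grip": 255},
    {"rot": [0,0,0],"xyz": [0.003,-0.001,0.004],"grip": 255},
    {"rot": [0,0,0],"xyz": [0.003,-0.001,0.004],"grip": 255},
    {"rot": [0,0,0],"xyz": [0.003,-0.001,0.004],"grip": 255},
    {"rot": [0,0,0],"xyz": [0.003,-0.001,0.004],"grip": 255},
    {"rot": [0,0,0],"xyz": [0.003,-0.001,0.004],"grip": 255},
    {"rot": [0,0,0],"xyz": [0.003,-0.001,0.004],"grip": 255}
  ],
  "squeeze": 35
}}

```text
clock: 4.0
tool_pos: [0.5163, -0.3152, 0.0391]
eef_rot: [0.07, 0.998, 0.0, 0.0]
contact_force: [1.1, 0.5, 0.7]
opening: 0.495
finger_force: 0.0
```

Call:
{"name": "carry_out", "arguments": {
  "plan": [
    {"rot": [0,0,0],"xyz": [0,0,0],"grip": 255},
    {"rot": [0,0,0],"xyz": [0,0,0],"grip": 255},
    {"rot": [0,0,0],"xyz": [0,0,0],"grip": 255},
    {"rot": [0,0,0],"xyz": [0,0,0],"grip": 255}
  ]
}}

```text
clock: 4.33
tool_pos: [0.5163, -0.3151, 0.0391]
eef_rot: [0.07, 0.998, 0.0, -0.0]
contact_force: [0.5, 1.4, 0.9]
opening: 0.44
finger_force: 35.0
```

Gripped: 39 mm opening at 35 N. Lifting.

Call:
{"name": "carry_out", "arguments": {
  "plan": [
    {"rot": [0,0,0],"xyz": [0,0,-0.02],"grip": 255},
    {"rot": [0,0,0],"xyz": [0,0,-0.05],"grip": 255},
    {"rot": [0,0,0],"xyz": [0,0,-0.08],"grip": 255},
    {"rot": [0,0,0],"xyz": [0,0,-0.11],"grip": 255},
    {"rot": [0,0,0],"xyz": [0,0,-0.14],"grip": 255},
    {"rot": [0,0,0],"xyz": [0,0,-0.17],"grip": 255},
    {"rot": [0,0,0],"xyz": [0,0,-0.19],"grip": 255},
    {"rot": [0,0,0],"xyz": [0,0,-0.19],"grip": 255}
  ]
}}

```text
clock: 5.0
tool_pos: [0.5184, -0.3165, 0.233]
eef_rot: [0.071, 0.997, -0.002, 0.004]
contact_force: [0.6, -1.2, -3.8]
opening: 0.438
finger_force: 35.0
```

```bash
python3 -c "
from h import *
s=r.get_state();print(s['contact_force'],s['finger_force'],s['opening'])
x,y,yaw=.5323,.0308,.177
print(frame(x,y,yaw,[0,-.055,.075]))
go([*frame(x,y,yaw,[0,-.055,0])[0,:2],.22],np.degrees(yaw))"
```

```text
[ 0.61729294 -1.18892528 -3.8416176 ] 34.970356822013855 0.4382170147614146
[[ 0.54198425 -0.0233407   0.075     ]]
t 5.0 q [ 0.61  0.65 -0.24  1.61  0.19  0.9   1.73] tcp [ 0.5184 -0.3165  0.233 ] tilt [ 0.39 -0.21]
 xyz [0.018  0.2936 0.0121] closing 81.9
 tool wz 1.2525 other way -1.889
```

Call:
{"name": "carry_out", "arguments": {
  "plan": [
    {"rot": [0,0,0.12],"xyz": [0.018,0.04,0],"grip": 255},
    {"rot": [0,0,0.24],"xyz": [0.018,0.08,0],"grip": 255},
    {"rot": [0,0,0.36],"xyz": [0.018,0.12,0],"grip": 255},
    {"rot": [0,0,0.48],"xyz": [0.018,0.16,0],"grip": 255},
    {"rot": [0,0,0.6],"xyz": [0.018,0.2,0],"grip": 255},
    {"rot": [0,0,0.72],"xyz": [0.018,0.24,0],"grip": 255},
    {"rot": [0,0,0.84],"xyz": [0.018,0.27,0],"grip": 255},
    {"rot": [0,0,0.96],"xyz": [0.018,0.29,0],"grip": 255}
  ]
}}

```text
clock: 5.67
tool_pos: [0.538, -0.0207, 0.227]
eef_rot: [0.523, 0.852, -0.0, -0.002]
contact_force: [0.2, -0.2, -4.2]
opening: 0.437
finger_force: 35.0
```

```bash
python3 -c "
from h import *
x,y,yaw=.5323,.0308,.177
go([*frame(x,y,yaw,[0,-.055,0])[0,:2],.16],np.degrees(yaw))"
```

```text
t 5.67 q [-0.08  0.56  0.06  1.82 -0.05  0.76  0.47] tcp [ 0.538  -0.0207  0.227 ] tilt [-0.2   0.11]
 xyz [-0.0044  0.0025  0.067 ] closing 26.88
 tool wz 0.2922 other way -2.849
```

Call:
{"name": "carry_out", "arguments": {
  "plan": [
    {"rot": [0,0,0.1],"xyz": [-0.004,0.002,0.01],"grip": 255},
    {"rot": [0,0,0.2],"xyz": [-0.004,0.002,0.02],"grip": 255},
    {"rot": [0,0,0.29],"xyz": [-0.004,0.002,0.035],"grip": 255},
    {"rot": [0,0,0.29],"xyz": [-0.004,0.002,0.05],"grip": 255},
    {"rot": [0,0,0.29],"xyz": [-0.004,0.002,0.067],"grip": 255},
    {"rot": [0,0,0.29],"xyz": [-0.004,0.002,0.067],"grip": 255},
    {"rot": [0,0,0.29],"xyz": [-0.004,0.002,0.067],"grip": 255}
  ]
}}

```text
clock: 6.25
tool_pos: [0.5409, -0.0283, 0.1603]
eef_rot: [0.641, 0.768, -0.002, -0.002]
contact_force: [0.7, -0.0, -2.8]
opening: 0.439
finger_force: 35.0
```

```bash
python3 -c "
from h import *
x,y,yaw=.5323,.0308,.177
go([*frame(x,y,yaw,[0,-.055,0])[0,:2],.072],np.degrees(yaw))
s=r.get_state();np.save('w2.npy',np.r_[s['tool_pos'],s['eef_rot']]);np.save('w2i.npy',r.snapshot('wrist'))
a=r.snapshot('scene')[130:290,150:330];b=r.snapshot('wrist')
o=np.zeros((600,800,3),np.uint8);o[:320,:360]=cv2.resize(a,None,fx=2,fy=2,interpolation=cv2.INTER_CUBIC)
b=cv2.resize(b,(430,322));o[:322,368:798]=b
c=r.snapshot('side')[130:280,220:340];c=cv2.resize(c,None,fx=1.8,fy=1.8);o[325:595,:216]=c[:270]
cv2.imwrite('pics/p1.png',o[:,:,::-1])"
```

```text
t 6.25 q [-0.11  0.67  0.13  1.88 -0.14  0.61  0.28] tcp [ 0.5409 -0.0283  0.1603] tilt [-0.28 -0.02]
 xyz [0.0047 0.0024 0.0882] closing 10.32
 tool wz 0.0031 other way -3.139
```

View pics/p1.png

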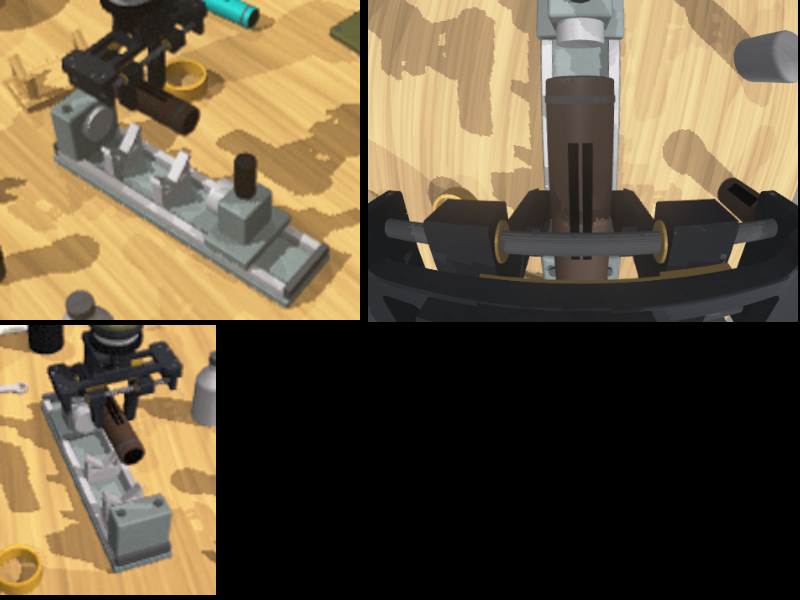

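The tube is held parallel above the bench (end at wrist panel (579,85)) and centred over the rails. Lowering.

Call:
{"name": "carry_out", "arguments": {
  "plan": [
    {"rot": [0,0,0],"xyz": [0.004,0.002,0.02],"grip": 255},
    {"rot": [0,0,0],"xyz": [0.004,0.002,0.04],"grip": 255},
    {"rot": [0,0,0],"xyz": [0.004,0.002,0.06],"grip": 255},
    {"rot": [0,0,0],"xyz": [0.004,0.002,0.08],"grip": 255},
    {"rot": [0,0,0],"xyz": [0.004,0.002,0.09],"grip": 255},
    {"rot": [0,0,0],"xyz": [0.004,0.002,0.095],"grip": 255},
    {"rot": [0,0,0],"xyz": [0.004,0.002,0.095],"grip": 255},
    {"rot": [0,0,0],"xyz": [0.004,0.002,0.095],"grip": 255}
  ]
}}

```text
clock: 7.12
tool_pos: [0.5447, -0.0241, 0.0679]
eef_rot: [0.641, 0.768, 0.0, 0.001]
contact_force: [0.7, -0.3, -4.8]
opening: 0.438
finger_force: 35.0
```

```bash
python3 -c "
from h import *
x,y,yaw=.5323,.0308,.177
print(r.get_state()['contact_force'],r.get_state()['moment'])
go([*frame(x,y,yaw,[0,-.055,0])[0,:2],.054],np.degrees(yaw))"
```

```text
[ 0.71652134 -0.25590316 -4.83637724] [-0.05916466  0.00414121 -0.01823993]
t 7.12 q [-0.09  0.82  0.08  1.93 -0.16  0.39  0.3 ] tcp [ 0.5447 -0.0241  0.0679] tilt [0.08 0.  ]
 xyz [ 0.0012 -0.0026  0.0139] closing 10.31
 tool wz 0.0029 other way -3.139
```

Call:
{"name": "carry_out", "arguments": {
  "plan": [
    {"rot": [0,0,0],"xyz": [0,-0.002,0.004],"grip": 255},
    {"rot": [0,0,0],"xyz": [0,-0.002,0.007],"grip": 255},
    {"rot": [0,0,0],"xyz": [0,-0.002,0.009],"grip": 255},
    {"rot": [0,0,0],"xyz": [0,-0.002,0.011],"grip": 255},
    {"rot": [0,0,0],"xyz": [0,-0.002,0.011],"grip": 255},
    {"rot": [0,0,0],"xyz": [0,-0.002,0.011],"grip": 255}
  ]
}}

```text
clock: 7.62
tool_pos: [0.542, -0.0243, 0.0561]
eef_rot: [0.641, 0.768, 0.0, -0.0]
contact_force: [-0.3, 0.1, -4.0]
opening: 0.436
finger_force: 35.0
```

Still no contact. I'll continue in 1 mm steps.

Call:
{"name": "carry_out", "arguments": {
  "plan": [
    {"rot": [0,0,0],"xyz": [0,0,0.001],"grip": 255},
    {"rot": [0,0,0],"xyz": [0,0,0.002],"grip": 255},
    {"rot": [0,0,0],"xyz": [0,0,0.002],"grip": 255},
    {"rot": [0,0,0],"xyz": [0,0,0.002],"grip": 255}
  ]
}}

```text
clock: 7.95
tool_pos: [0.5418, -0.0244, 0.0543]
eef_rot: [0.641, 0.768, -0.0, -0.0]
contact_force: [-1.6, -0.4, 1.9]
opening: 0.439
finger_force: 35.0
```

Seated: the force went from -4 to +2 N at a TCP height of 0.054, as expected. Letting go.

Call:
{"name": "carry_out", "arguments": {
  "plan": [
    {"rot": [0,0,0],"xyz": [0,0,0],"grip": 100},
    {"rot": [0,0,0],"xyz": [0,0,0],"grip": 60},
    {"rot": [0,0,0],"xyz": [0,0,0],"grip": 0},
    {"rot": [0,0,0],"xyz": [0,0,0],"grip": 0},
    {"rot": [0,0,0],"xyz": [0,0,0],"grip": 0},
    {"rot": [0,0,0],"xyz": [0,0,0],"grip": 0},
    {"rot": [0,0,0],"xyz": [0,0,0],"grip": 0},
    {"rot": [0,0,0],"xyz": [0,0,0],"grip": 0}
  ]
}}

```text
clock: 8.62
tool_pos: [0.542, -0.0243, 0.0541]
eef_rot: [0.641, 0.768, 0.0, -0.0]
contact_force: [0.2, -0.5, -1.7]
opening: 0.991
finger_force: 0.0
```

Call:
{"name": "carry_out", "arguments": {
  "plan": [
    {"rot": [0,0,0],"xyz": [0,0,-0.03],"grip": 0},
    {"rot": [0,0,0],"xyz": [0,0,-0.06],"grip": 0},
    {"rot": [0,0,0],"xyz": [0,0,-0.09],"grip": 0},
    {"rot": [0,0,0],"xyz": [0,0,-0.13],"grip": 0},
    {"rot": [0,0,0],"xyz": [0,0,-0.165],"grip": 0},
    {"rot": [0,0,0],"xyz": [0,0,-0.19],"grip": 0},
    {"rot": [0,0,0],"xyz": [0,0,-0.19],"grip": 0},
    {"rot": [0,0,0],"xyz": [0,0,-0.19],"grip": 0}
  ]
}}

```text
clock: 9.28
tool_pos: [0.5427, -0.0243, 0.2453]
eef_rot: [0.641, 0.768, 0.001, 0.001]
contact_force: [-0.3, 0.3, 0.7]
opening: 0.994
finger_force: 0.0
```

```bash
python3 - <<'E'
from h import *
x,y,yaw,t=.5323,.0308,.177,.0485
s=r.get_state();im=r.snapshot('wrist')
a=np.linspace(0,2*np.pi,60)
o=im.copy()
def cyl(c,l): # along bench y centred at c
    P=np.concatenate([np.c_[c[0]+.02*np.cos(a),np.full(60,c[1]+e),c[2]+.02*np.sin(a)] for e in(-l/2,l/2)])
    return wproj(frame(x,y,yaw,P),s)
h=cv2.convexHull(cyl((0,-.055,.075),.16).astype(np.float32));cv2.polylines(o,[np.round(h).astype(int)],1,(255,0,0),1)
for z in(.11,.17):
    p=wproj(frame(x,y,yaw,np.c_[.014*np.cos(a),.155-t+.014*np.sin(a),np.full(60,z)]),s)
    cv2.polylines(o,[np.round(p).astype(int)],1,(0,0,255),1)
n=wproj(frame(x,y,yaw,np.c_[.024*np.cos(a),np.full(60,.11-t),.075+.024*np.sin(a)]),s);cv2.polylines(o,[np.round(n).astype(int)],1,(0,255,0),1)
b=r.snapshot('scene')[130:290,150:330]
O=np.zeros((600,800,3),np.uint8);O[:,:]=0;O[:384,:512]=o;O[385:585,:225]=cv2.resize(b,(225,200));
d=r.snapshot('side')[140:280,230:330];O[385:600,300:454]=cv2.resize(d,(154,215))
O[:384,515:800]=cv2.resize(b,(285,384)) if 0 else 0
cv2.imwrite('pics/p2.png',O[:,:,::-1])
go([*frame(x,y,yaw,[0,.155-t,0])[0,:2],.25],np.degrees(yaw))
E
```

```text
t 9.43 q [-0.14  0.55  0.16  1.8  -0.12  0.81  0.26] tcp [ 0.5408 -0.0242  0.2426] tilt [-0.18  0.01]
 xyz [ 0.1621  0.0018 -0.0073] closing 10.32
 tool wz 0.0032 other way -3.138
```

View pics/p2.png

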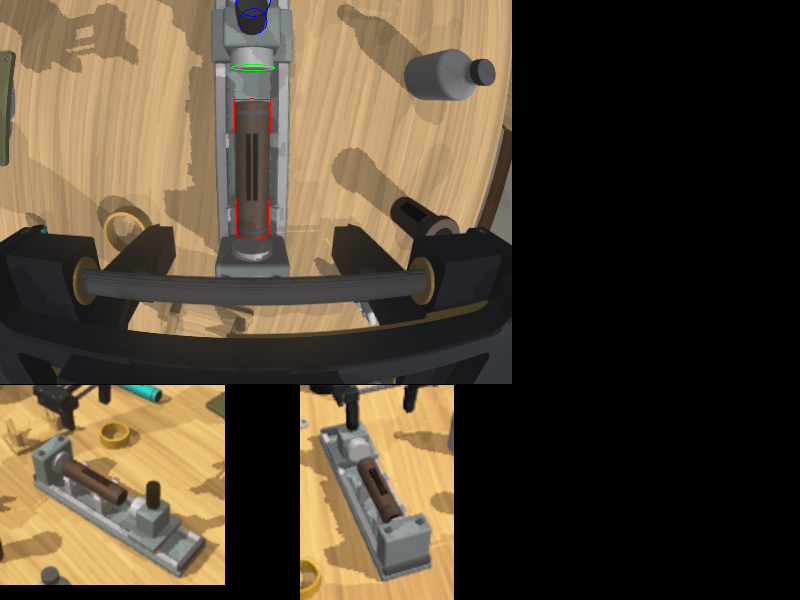

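The picture shows the tube lying in both V-blocks, slot up. Its outline matches the model at bench y = -55 mm, the nose is at (252,68) and the handle is at (253,15). Going to the handle.

Call:
{"name": "carry_out", "arguments": {
  "plan": [
    {"rot": [0,0,0],"xyz": [0.04,0.002,0],"grip": 0},
    {"rot": [0,0,0],"xyz": [0.08,0.002,0],"grip": 0},
    {"rot": [0,0,0],"xyz": [0.12,0.002,0],"grip": 0},
    {"rot": [0,0,0],"xyz": [0.161,0.002,0],"grip": 0},
    {"rot": [0,0,0],"xyz": [0.161,0.002,0.01],"grip": 0},
    {"rot": [0,0,0],"xyz": [0.161,0.002,0.03],"grip": 0},
    {"rot": [0,0,0],"xyz": [0.161,0.002,0.05],"grip": 0},
    {"rot": [0,0,0],"xyz": [0.161,0.002,0.05],"grip": 0}
  ]
}}

```text
clock: 10.1
tool_pos: [0.5116, 0.134, 0.1897]
eef_rot: [0.64, 0.768, -0.004, -0.003]
contact_force: [-0.3, -1.4, 0.0]
opening: 0.999
finger_force: 0.0
```

```bash
python3 -c "
from h import *
x,y,yaw,t=.5323,.0308,.177,.0485
go([*frame(x,y,yaw,[0,.155-t,0])[0,:2],.125],np.degrees(yaw))"
```

```text
t 10.1 q [-0.44  0.61  0.16  1.89 -0.14  0.66 -0.02] tcp [0.5116 0.134  0.1897] tilt [-0.53 -0.17]
 xyz [0.0013 0.0028 0.0647] closing 10.37
 tool wz 0.0041 other way -3.138
```

Call:
{"name": "carry_out", "arguments": {
  "plan": [
    {"rot": [0,0,0],"xyz": [0,0.001,0.02],"grip": 0},
    {"rot": [0,0,0],"xyz": [0,0.001,0.04],"grip": 0},
    {"rot": [0,0,0],"xyz": [0,0.001,0.055],"grip": 0},
    {"rot": [0,0,0],"xyz": [0,0.001,0.063],"grip": 0},
    {"rot": [0,0,0],"xyz": [0,0.001,0.063],"grip": 0},
    {"rot": [0,0,0],"xyz": [0,0.001,0.063],"grip": 0}
  ]
}}

```text
clock: 10.6
tool_pos: [0.5161, 0.1344, 0.1311]
eef_rot: [0.641, 0.768, -0.0, -0.0]
contact_force: [0.5, 0.2, -0.1]
opening: 1.002
finger_force: 0.0
```

Call:
{"name": "carry_out", "arguments": {
  "plan": [
    {"rot": [0,0,0],"xyz": [0,0,0],"grip": 255},
    {"rot": [0,0,0],"xyz": [0,0,0],"grip": 255},
    {"rot": [0,0,0],"xyz": [0,0,0],"grip": 255},
    {"rot": [0,0,0],"xyz": [0,0,0],"grip": 255},
    {"rot": [0,0,0],"xyz": [0,0,0],"grip": 255},
    {"rot": [0,0,0],"xyz": [0,0,0],"grip": 255},
    {"rot": [0,0,0],"xyz": [0,0,0],"grip": 255},
    {"rot": [0,0,0],"xyz": [0,0,0],"grip": 255}
  ],
  "squeeze": 30
}}

```text
clock: 11.27
tool_pos: [0.5161, 0.1346, 0.1311]
eef_rot: [0.641, 0.768, 0.0, -0.0]
contact_force: [-0.1, 1.0, 0.6]
opening: 0.418
finger_force: 0.0
```

Call:
{"name": "carry_out", "arguments": {
  "plan": [
    {"rot": [0,0,0],"xyz": [0,0,0],"grip": 255},
    {"rot": [0,0,0],"xyz": [0,0,0],"grip": 255},
    {"rot": [0,0,0],"xyz": [0,0,0],"grip": 255},
    {"rot": [0,0,0],"xyz": [0,0,0],"grip": 255}
  ]
}}

```text
clock: 11.6
tool_pos: [0.5122, 0.1339, 0.1307]
eef_rot: [0.641, 0.768, -0.003, -0.003]
contact_force: [-5.8, -1.1, 5.2]
opening: 0.31
finger_force: 30.0
```

```bash
python3 -c "
from h import *
x,y,yaw,t=.5323,.0308,.177,.0485
p=r.get_state()['tool_pos'];print('tcp in bench',R.from_euler('z',-yaw).apply(p-[x,y,0]).round(4), r.get_state()['contact_force'])
go([*frame(x,y,yaw,[0,.055,0])[0,:2],.125],np.degrees(yaw))"
```

```text
tcp in bench [-0.0016  0.105   0.1307] [-5.79925188 -1.05248123  5.20973351]
t 11.6 q [-0.42  0.7   0.13  1.94 -0.17  0.52  0.  ] tcp [0.5122 0.1339 0.1307] tilt [-0.44 -0.08]
 xyz [-0.05    0.0015  0.0057] closing 10.32
 tool wz 0.0031 other way -3.138
```

The handle is held (27 mm opening). Sliding it toward the headstock, with the sideways force taken off.

Call:
{"name": "carry_out", "arguments": {
  "plan": [
    {"rot": [0,0,0],"xyz": [-0.005,-0.004,0],"grip": 255},
    {"rot": [0,0,0],"xyz": [-0.011,-0.004,0],"grip": 255},
    {"rot": [0,0,0],"xyz": [-0.017,-0.004,0],"grip": 255},
    {"rot": [0,0,0],"xyz": [-0.023,-0.004,0],"grip": 255},
    {"rot": [0,0,0],"xyz": [-0.028,-0.004,0],"grip": 255},
    {"rot": [0,0,0],"xyz": [-0.032,-0.004,0],"grip": 255},
    {"rot": [0,0,0],"xyz": [-0.032,-0.004,0],"grip": 255},
    {"rot": [0,0,0],"xyz": [-0.032,-0.004,0],"grip": 255}
  ]
}}

```text
clock: 12.27
tool_pos: [0.5184, 0.101, 0.1308]
eef_rot: [0.641, 0.767, -0.0, 0.001]
contact_force: [4.3, 0.0, -9.0]
opening: 0.307
finger_force: 30.0
```

Call:
{"name": "carry_out", "arguments": {
  "plan": [
    {"rot": [0,0,0],"xyz": [-0.003,0,0],"grip": 255},
    {"rot": [0,0,0],"xyz": [-0.006,0,0],"grip": 255},
    {"rot": [0,0,0],"xyz": [-0.009,0,0],"grip": 255},
    {"rot": [0,0,0],"xyz": [-0.012,0,0],"grip": 255},
    {"rot": [0,0,0],"xyz": [-0.014,0,0],"grip": 255},
    {"rot": [0,0,0],"xyz": [-0.014,0,0],"grip": 255},
    {"rot": [0,0,0],"xyz": [-0.014,0,0],"grip": 255}
  ]
}}

```text
clock: 12.85
tool_pos: [0.5203, 0.0904, 0.1308]
eef_rot: [0.64, 0.768, 0.001, -0.001]
contact_force: [2.9, 5.6, -9.5]
opening: 0.309
finger_force: 30.0
```

```bash
cat >> h.py <<'E'
def bn():
    s=r.get_state();q=R.from_euler('z',-.177)
    p=q.apply(s['tool_pos']-[.5323,.0308,0]);print('t',s['clock'],'bench tcp',p.round(4),'s~',round(.155-p[1],4),'F bench',q.apply(s['contact_force']).round(1))
E
python3 -c "
from h import *
bn()"
```

```text
t 12.85 bench tcp [-0.0013  0.0608  0.1308] s~ 0.0942 F bench [ 3.9  5.  -9.5]
```

Call:
{"name": "carry_out", "arguments": {
  "plan": [
    {"rot": [0,0,0],"xyz": [-0.002,-0.001,0],"grip": 255},
    {"rot": [0,0,0],"xyz": [-0.004,-0.001,0],"grip": 255},
    {"rot": [0,0,0],"xyz": [-0.004,-0.001,0],"grip": 255},
    {"rot": [0,0,0],"xyz": [-0.004,-0.001,0],"grip": 255}
  ]
}}

```text
clock: 13.18
tool_pos: [0.521, 0.0868, 0.1308]
eef_rot: [0.64, 0.768, 0.001, -0.0]
contact_force: [4.2, 6.6, -10.4]
opening: 0.313
finger_force: 30.0
```

```bash
python3 -c "
from h import *
bn()"
```

```text
t 13.1833 bench tcp [-0.0013  0.0571  0.1308] s~ 0.0979 F bench [  5.3   5.8 -10.4]
```

Call:
{"name": "carry_out", "arguments": {
  "plan": [
    {"rot": [0,0,0],"xyz": [-0.002,-0.001,0],"grip": 255},
    {"rot": [0,0,0],"xyz": [-0.002,-0.001,0],"grip": 255},
    {"rot": [0,0,0],"xyz": [-0.002,-0.001,0],"grip": 255}
  ]
}}

```text
clock: 13.43
tool_pos: [0.5214, 0.085, 0.1308]
eef_rot: [0.64, 0.768, 0.002, 0.0]
contact_force: [6.2, 8.0, -13.4]
opening: 0.308
finger_force: 30.1
```

```bash
python3 -c "
from h import *
bn()"
```

```text
t 13.4333 bench tcp [-0.0012  0.0553  0.1308] s~ 0.0997 F bench [  7.5   6.8 -13.4]
```

Call:
{"name": "carry_out", "arguments": {
  "plan": [
    {"rot": [0,0,0],"xyz": [-0.002,-0.001,0],"grip": 255},
    {"rot": [0,0,0],"xyz": [-0.002,-0.001,0],"grip": 255},
    {"rot": [0,0,0],"xyz": [-0.002,-0.001,0],"grip": 255}
  ]
}}

```text
clock: 13.68
tool_pos: [0.5216, 0.0839, 0.1309]
eef_rot: [0.64, 0.769, 0.003, 0.001]
contact_force: [7.4, 9.1, -15.2]
opening: 0.308
finger_force: 30.1
```

```bash
python3 -c "
from h import *
bn()"
```

```text
t 13.6833 bench tcp [-0.0012  0.0542  0.1309] s~ 0.1008 F bench [  8.9   7.6 -15.2]
```

Contact is building: only 1.1 mm moved of 2 mm commanded. I'll take off the side load and push a little more.

Call:
{"name": "carry_out", "arguments": {
  "plan": [
    {"rot": [0,0,0],"xyz": [-0.001,0.002,0.001],"grip": 255},
    {"rot": [0,0,0],"xyz": [-0.002,0.003,0.001],"grip": 255},
    {"rot": [0,0,0],"xyz": [-0.002,0.003,0.001],"grip": 255},
    {"rot": [0,0,0],"xyz": [-0.002,0.003,0.001],"grip": 255}
  ]
}}

```text
clock: 14.02
tool_pos: [0.5215, 0.084, 0.1308]
eef_rot: [0.639, 0.769, 0.002, -0.002]
contact_force: [-1.2, 12.3, 0.6]
opening: 0.311
finger_force: 30.0
```

```bash
python3 -c "
from h import *
bn()"
```

```text
t 14.0167 bench tcp [-0.0013  0.0542  0.1308] s~ 0.1008 F bench [ 1.  12.3  0.6]
```

Call:
{"name": "carry_out", "arguments": {
  "plan": [
    {"rot": [0,0,0],"xyz": [-0.002,0,0.001],"grip": 255},
    {"rot": [0,0,0],"xyz": [-0.002,0,0.001],"grip": 255},
    {"rot": [0,0,0],"xyz": [-0.002,0,0.001],"grip": 255},
    {"rot": [0,0,0],"xyz": [-0.002,0,0.001],"grip": 255}
  ]
}}

```text
clock: 14.35
tool_pos: [0.5215, 0.084, 0.1307]
eef_rot: [0.639, 0.769, 0.003, -0.003]
contact_force: [-5.7, 15.7, 10.1]
opening: 0.311
finger_force: 30.0
```

```bash
python3 -c "
from h import *
bn()"
```

```text
t 14.35 bench tcp [-0.0012  0.0542  0.1307] s~ 0.1008 F bench [-2.8 16.5 10.1]
```

It has stopped dead: push force 7 → 12 → 16 N with no motion, at s ≈ 0.101, so the tube is home. I'll ease the push off and let go.

Call:
{"name": "carry_out", "arguments": {
  "plan": [
    {"rot": [0,0,0],"xyz": [0.002,0.001,-0.001],"grip": 255},
    {"rot": [0,0,0],"xyz": [0.003,0.001,-0.001],"grip": 255},
    {"rot": [0,0,0],"xyz": [0.003,0.001,-0.001],"grip": 0},
    {"rot": [0,0,0],"xyz": [0.003,0.001,-0.001],"grip": 0},
    {"rot": [0,0,0],"xyz": [0.003,0.001,-0.001],"grip": 0},
    {"rot": [0,0,0],"xyz": [0.003,0.001,-0.001],"grip": 0},
    {"rot": [0,0,0],"xyz": [0.003,0.001,-0.001],"grip": 0},
    {"rot": [0,0,0],"xyz": [0.003,0.001,-0.001],"grip": 0}
  ]
}}

```text
clock: 15.02
tool_pos: [0.5231, 0.0794, 0.1302]
eef_rot: [0.641, 0.768, -0.0, 0.0]
contact_force: [0.5, 0.5, -0.1]
opening: 0.737
finger_force: 0.0
```

Call:
{"name": "carry_out", "arguments": {
  "plan": [
    {"rot": [0,0,0],"xyz": [0,0,0],"grip": 0},
    {"rot": [0,0,0],"xyz": [0,0,0],"grip": 0},
    {"rot": [0,0,0],"xyz": [0,0,-0.02],"grip": 0},
    {"rot": [0,0,0],"xyz": [0,0,-0.05],"grip": 0},
    {"rot": [0,0,0],"xyz": [0,0,-0.08],"grip": 0},
    {"rot": [0,0,0],"xyz": [0,0,-0.11],"grip": 0},
    {"rot": [0,0,0],"xyz": [0,0,-0.12],"grip": 0},
    {"rot": [0,0,0],"xyz": [0,0,-0.12],"grip": 0}
  ]
}}

```text
clock: 15.68
tool_pos: [0.5249, 0.0801, 0.2529]
eef_rot: [0.641, 0.768, 0.002, 0.002]
contact_force: [0.1, 0.2, -0.3]
opening: 0.993
finger_force: 0.0
```

```bash
python3 - <<'E'
from h import *
# numeric check: brown tube outline in scene & side against the model at home; handle against s=0.100
x,y,yaw=.5323,.0308,.177
a=np.linspace(0,2*np.pi,60)
for n in('scene','side'):
    I=r.snapshot(n).astype(int);
    P=np.concatenate([np.c_[.02*np.cos(a),np.full(60,-.07+e),.075+.02*np.sin(a)] for e in(-.08,.08)])
    h=cv2.convexHull(proj(n,frame(x,y,yaw,P)).astype(np.float32));B=np.zeros(I.shape[:2],np.uint8);cv2.fillConvexPoly(B,np.round(h).astype(int),1)
    N=cv2.dilate(B,np.ones((9,9)));R_,G,Bl=I[...,0],I[...,1],I[...,2]
    m=((R_>Bl+8)&(R_<120)&(N>0)).astype(np.uint8)
    print(n,'tube pred rect',cv2.minAreaRect(h),'obs',cv2.minAreaRect(np.argwhere(cv2.morphologyEx(m,2,np.ones((3,3))))[:,::-1].astype(np.float32)))
    for s_ in(.1,):
        Hh=np.concatenate([np.c_[.014*np.cos(a),.155-s_+.014*np.sin(a),np.full(60,z)] for z in(.11,.17)])
        h=cv2.convexHull(proj(n,frame(x,y,yaw,Hh)).astype(np.float32));B[:]=0;cv2.fillConvexPoly(B,np.round(h).astype(int),1)
        m=((I.max(2)<60)&(cv2.dilate(B,np.ones((13,13)))>0)).astype(np.uint8)
        print('  handle centroid pred',np.argwhere(B)[:,::-1].mean(0).round(1),'obs',np.argwhere(m)[:,::-1].mean(0).round(1),m.sum(),B.sum())
    cv2.imwrite(f'pics/end_{n}.png',I[:,:,::-1])
print(r.get_state()['clock'])
E
```

```text
scene tube pred rect ((221.2091827392578, 205.2361602783203), (57.742610931396484, 15.016826629638672), 30.262123107910156) obs ((217.42514038085938, 201.9866943359375), (53.62149429321289, 22.33880615234375), 26.029592514038086)
  handle centroid pred [256.  208.9] obs [255.9 208.6] 196 285
side tube pred rect ((282.792724609375, 212.17501831054688), (50.193206787109375, 14.065109252929688), 62.2559814453125) obs ((281.60003662109375, 209.1999969482422), (37.565940856933594, 13.416406631469727), 63.43495178222656)
  handle centroid pred [269.  168.6] obs [268.3 170.2] 143 203
15.7833[ WARN:0@1.101] global loadsave.cpp:1063 imwrite_ Unsupported depth image for selected encoder is fallbacked to CV_8U.
```

The handle sits where the model puts it for a joint value of 0.100 (scene within 0.3 px, side within 2 px). The tube stopped dead there, short of the 0.115 bare end of travel, so it must be against the headstock. Nothing is held, so I'm handing in.

```bash
python3 -c "
from plant import r
print(r.finish_job())"
```

```text
the job is handed in; nothing more can be done
None
```

The job is handed in, with no verdict returned: the slotted tube lies in both V-blocks against the headstock, and the tailstock was slid to about 0.100 until it stopped dead and let go, at about 16 s of the 53 s allowed.

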